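# Work a ukulele's friction peg home with the headstock supported

## Task

A half-built ukulele neck lies face down in its cradle with the headstock hanging free, and one of its two tapered friction pegs still stands proud of the wood. Slide one end of the pine block about 2 cm under the free end of the headstock to support it and let go of it, then work the proud peg in, turning it to and fro as you press, until its brass band meets the wood and its thumb-piece lies in line with the neck, just like the fitted peg beside it. Be gentle: never press so hard that the block carries more than about 1.5 kg (15 N), never let the headstock dip or shove the neck about, and leave the block in place under the headstock.

Things in the scene. Friction and masses are not known exactly. Their poses are not given: they have to be found in the camera images.
- neck: loose wooden ukulele neck, 0.5 kg, face down in the cradle. Origin: on the centre line at the nut, on the downward fretboard face, 27 mm above the bench; x along the neck to the headstock's end, z up; it can shift 1 to 2 mm in the cradle. Heel end x = -221 mm. Headstock x = 17 to 130 mm, 74 mm wide, 14 mm thick, z = 5 to 19 mm: underside 32 mm, top 46 mm above the bench
- head_end (a point): centre of the headstock's free end, on its underside (neck x = 130 mm, 32 mm above the bench). Nothing is below the headstock from neck x = 0 on, except the tails of its two pegs (radius 5 mm, reaching 10 to 15 mm below it at neck x = 42 and 92 mm, y = 22 mm). Unsupported, it tips down under about 2 N on the proud peg
- offcut_1: loose pine block, 46 x 120 x 30 mm (x, y, z), about 0.12 kg, lying flat on the bench. Origin: centre of its underside; y along its length. It goes under the 32 mm high headstock with 2 mm to spare. Pushed in from the free end along the neck, its end must stop at neck x = 98 to 124 mm, short of the proud peg's tail
- block_end_a (a point): middle of the top edge of the block's +y end face (block y = +60 mm, z = 30 mm)
- block_end_b (a point): middle of the top edge of the block's -y end face (block y = -60 mm, z = 30 mm)
- peg_head (a point): centre of the proud peg's thumb-piece: flat upright plate 24 mm wide (its x), 9 mm thick (its y), 21 mm high, small white ball on top (14 mm above this point). Peg axis vertical at neck x = 92 mm, y = 22 mm. The point is 22.5 mm above the brass band's lower edge: 73 mm above the bench at the start, 68.5 mm when seated. The like, fitted peg is at neck x = 42 mm, y = 22 mm
- peg_depth (a joint): how far the proud peg has gone in (m): about 0 at the start, 0.0045 when the brass band's lower edge is level with the wood, stop at 0.0075. The hole grips harder with depth: pushed straight it takes 5 N at first, 18 N at 3 mm and 25 N when home; turned 0.7 rad or more for each mm, under 10 N; left alone it stays. A push first brings the headstock down 1 to 2 mm onto the block
- peg_turn (a joint): turn of the proud peg about its vertical axis (rad), anticlockwise seen from above: 0 when the thumb-piece (x) lies along the neck (x); starts at 0.6 to 1.2, may be turned from -3 to 3. Turning takes up to about 0.2 N m
- cradle: fixed plywood cradle, 235 x 104 mm, 12 mm thick, with two cork-lined saddles whose cheeks reach 45 mm above the bench. Origin: on the bench under the nut; x as the neck's. It ends at x = 0, so the bench under the headstock is free

How it is judged:
By the outcome, as a careful person would: the job done as asked, in the order asked, and still so for the second after the job is handed in, with the robot touching nothing.
It also fails if it takes over 58 s, if anything falls off the work surface, if the arm or the gripper's body presses on something with over 40 N, if the wrist force passes 120 N, or if a joint passes its speed limit or range.

## Robot

A 7-joint arm with a two-finger parallel gripper is mounted at the origin on a cart in front of the work surface, level with it; the furniture and walls round the work are solid. World frame = base frame: x ahead of the robot, y to its left, z up, the work surface at z = 0. Lengths are in m, angles in rad, forces in N, time in s.
With the tool pointing down it reaches from about 0.425 to 0.875 m from the base axis. Payload 4.7 kg.
Tool frame: the origin (TCP) lies on the centre line of the jaws, within the pads' length; the fingertips stand ahead of it and the grasp point (between the pads) lies 2 mm behind it (nose_length is the z of the fingertips in the tool frame, in m); z points along the fingers, y is the line along which they close (so a half turn about z gives the same grasp; the last joint's range is limited). The gripper opens to 87 mm and grips with 3 to 60 N. Pads are 19 mm wide; open, the fingers measure 117 mm over their backs; the gripper's body (75 mm by 190 mm) begins 51 mm behind the grasp point.
Start: joints at [-1.327, 0.321, -0.07, 1.45, 0.023, 1.371, -0.057], TCP at [0.148, 0.633, 0.24] pointing down, gripper open.
Joint ranges: [-2.86, 2.86], [-0.3, 2.09], [-1.38, 1.24], [0.06, 2.45], [-1.56, 4.7], [0.09, 2.05], [-2.69, 2.69]. Speed limits (rad/s): [2.57, 2.57, 3.14, 3.14, 3.14, 3.14, 3.14].

## Interface

Orientations are given as a rotation vector (axis times angle).
In Python, from bench import * gives the robot as it stands.
- The arm moves only by the tool send_rows, never from a script. Its arguments are lists of equal length, an entry for each row: "xyz": the shift along the tool's x, y, z in mm, a list of three; "dr": the turn, a rotation vector about the tool's x, y, z in rad, a list of three. A call has exactly 10 rows; each row is the pose to reach, as a shift and turn from the pose commanded when the call began, along the tool's axes at that moment; what a row does not reach only later rows make up. A row lasts 1/12 s, in which the tool goes at most 41.7 mm and 7.16 degrees, less where a joint would pass 70% of its speed; a pose out of reach is approached as far as the arm can. A call with a gripper value outside its range is refused whole. "jaw" is the finger opening in mm, from 0 to 87, set as the call begins (left out, the last holds). The fingers move at their own pace and stop on an object; "grip_force" is the grip in N (left out, the last holds). Time passes only in rows, so rows that repeat a pose let the fingers close, or fill a call up. It gives the time, the measured TCP pose, the force, the opening and the grip force at its end, in the units of the state.
- get_state(): the state, without advancing time (a new reading comes with each control period).
- get_image(name): name is "scene" or "top" or "wrist"; returns the picture (400x640x3 uint8, red, green, blue); there is no depth.
- calibration(name): a dict with "vfov" (degrees; the focal length in pixels is half the picture's height over the tangent of half this angle, whatever the lens; pixels are square), "cx", "cy" (the principal point, pixels), "rvec" (rotation vector, rad) and "tvec" (3), from world to camera coordinates, as OpenCV has them; the wrist camera has in their place "hand_eye" (4x4, takes a point from camera to tool coordinates, whose origin is the TCP and whose axes are the flange's). Camera axes: x right, y down, z forward; pixel columns grow to the right and rows downward; lengths in m; the calibration is good to about 2 mm. A picture is of the moment at which its call begins: read the wrist's pose just before it. calibration takes no time and is no camera call.
- close_job(): hands the job in; it is judged then, once.
The state is a dict: "time": time; "joint_positions": joint angles; "qd": joint speeds; "joint_torque": joint torques, N m; "position": TCP position; "tool_rot": TCP orientation; "ft_force": force on the tool from outside, world axes, zero at the start; "torque": the same for the moment, N m; "grip_width": opening from 0.0 (shut) to 1.0 (fully open); "grip_force": force on a finger pad.
Only numpy, scipy, OpenCV 4.12 (cv2) and the standard library are available. Lean on these libraries where they do the work, as an engineer would, in place of code of your own. Each camera call takes 0.05 s, during which the arm holds its last target. There are 200 camera calls.

## Working session

There is one attempt and no reset: what is moved stays moved. The work goes in short steps, Python scripts to look and compute and a tool call to move; the robot and the scene stay as the last step left them, time stands still between calls to the robot, and variables do not carry over. Pictures are saved under pics/ and viewed, at most 10 in all, crops included, and the job is handed in when it is done.

Besides the shell and the picture viewer there is one more tool, called as name(argument=value, ...) on one line, values as JSON. send_rows: Moves the arm, as the interface text tells. Its arguments: {"type":"object","properties":{"xyz":{"type":"array"},"dr":{"type":"array"},"jaw":{"type":"number"},"grip_force":{"type":"number"}},"required":["xyz","dr"]}

```bash
mkdir -p pics; ls; python3 - <<'E'
from bench import *
import cv2
s=get_state(); print(s)
for n in ("scene","top","wrist"):
    im=get_image(n); cv2.imwrite(f"pics/{n}0.png",im[:,:,::-1]); print(n,calibration(n))
E
```

```text
pics
{'time': 0.0, 'joint_positions': array([-1.3268746 ,  0.32183818, -0.07009922,  1.45168086,  0.02261062,
        1.37081382, -0.05685554]), 'qd': array([ 0.00192842,  0.00072061, -0.00136185,  0.00111346,  0.00064429,
        0.00011113,  0.00030671]), 'joint_torque': array([ 3.43779884e-04, -4.91285706e+01, -4.03736411e-01, -3.12531388e+01,
       -6.39723195e-02,  4.39381355e-02,  1.66227560e-04]), 'position': array([0.14799399, 0.63238253, 0.23844882]), 'tool_rot': array([-3.60053321e-01, -3.12077066e+00,  3.06165549e-03]), 'ft_force': array([0.25516766, 0.2660614 , 0.2279693 ]), 'torque': array([0.00040248, 0.00854835, 0.07447991]), 'grip_force': 0.0, 'grip_width': 1.0013828394505995}
scene {'vfov': 57.055019215644705, 'cx': 322.27557964196757, 'cy': 194.64965757537544, 'rvec': array([ 2.23594512, -0.6162962 ,  0.25505071]), 'tvec': array([-0.3357823 ,  0.34590984,  0.58122974])}
top {'vfov': 56.657153768990455, 'cx': 317.03572805187395, 'cy': 198.71042881200543, 'rvec': array([ 2.18340309, -2.18794931,  0.06052717]), 'tvec': array([0.21637924, 0.49751738, 0.89587651])}
wrist {'vfov': 61.212424857585745, 'cx': 327.62250595214016, 'cy': 199.21688174071744, 'hand_eye': array([[ 1.69264838e-04, -9.63505575e-01, -2.67688210e-01,
         7.35426573e-02],
       [ 9.99999983e-01,  1.81578259e-04, -2.12442303e-05,
        -7.90681240e-04],
       [ 6.90752936e-05, -2.67688202e-01,  9.63505590e-01,
        -1.44241198e-01],
       [ 0.00000000e+00,  0.00000000e+00,  0.00000000e+00,
         1.00000000e+00]])}
```

View pics/top0.png

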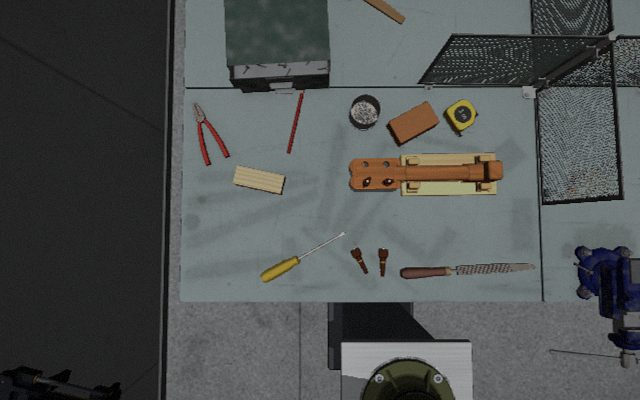

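View pics/scene0.png

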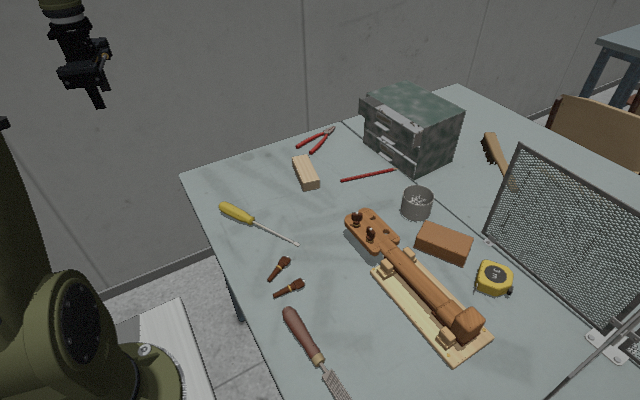

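The top view shows the block at about (259,180), the headstock's free end at (350,175), the proud peg near (367,182) and the fitted peg near (388,182). The scene view agrees: block (306,172), pegs (357,218) and (371,234).

```bash
cat > h.py <<'E'
import numpy as np, cv2
from scipy.spatial.transform import Rotation as R
from bench import *
def cam(n,st=None):
    c=calibration(n); f=200/np.tan(np.radians(c["vfov"]/2)); K=np.array([[f,0,c["cx"]],[0,f,c["cy"]],[0,0,1]])
    if n=="wrist":
        T=np.eye(4);T[:3,:3]=R.from_rotvec(st["tool_rot"]).as_matrix();T[:3,3]=st["position"]
        M=T@c["hand_eye"]; return K,M[:3,:3],M[:3,3]
    Rm=R.from_rotvec(c["rvec"]).as_matrix(); return K,Rm.T,-Rm.T@c["tvec"]
def cast(C,uv,z):
    K,Rm,o=C; uv=np.atleast_2d(uv); d=(Rm@np.linalg.inv(K)@np.c_[uv,np.ones(len(uv))].T).T
    return o+d*((z-o[2])/d[:,2])[:,None]
def proj(C,p):
    K,Rm,o=C; q=K@(Rm.T@(np.asarray(p)-o)); return q[:2]/q[2]
def pose(s):
    print("t",s["time"],"p",s["position"].round(4),"R",R.from_rotvec(s["tool_rot"]).as_matrix().round(3).tolist(),"f",s["ft_force"].round(1),"w",s["grip_width"],s["grip_force"],"q",s["joint_positions"].round(2))
E
python3 - <<'E'
from h import *
im=cv2.imread("pics/top0.png");C=cam("top");hsv=cv2.cvtColor(im,cv2.COLOR_BGR2HSV)
def biggest(m):
    c=max(cv2.findContours(m,0,1)[0],key=cv2.contourArea);return c
roi=np.zeros(im.shape[:2],np.uint8);roi[155:205,225:295]=255
m=cv2.inRange(hsv,(5,40,90),(35,255,255))&roi
c=biggest(m);r=cv2.minAreaRect(c);print("block",r,cv2.contourArea(c));print(cast(C,cv2.boxPoints(r),.03).round(4))
print(cast(C,r[0],.03))
roi[:]=0;roi[140:210,335:515]=255
m=cv2.inRange(hsv,(3,110,60),(16,255,255))&roi
c=biggest(m);x=c[:,0,:];print("neck bbox",x.min(0),x.max(0));r=cv2.minAreaRect(c);print(r)
p=cast(C,x[x[:,0]<396],.046);print("head",p.min(0),p.max(0))
for uv in ((367,182),(388,182)):print(cast(C,uv,.08).round(4))
big=cv2.resize(im[140:215,220:420],None,fx=4,fy=4,interpolation=2)
cv2.imwrite("pics/crop.png",big)
print(C[2])
E
```

```text
block ((258.43524169921875, 179.0411834716797), (49.026283264160156, 18.764484405517578), 12.52880859375) 859.5
[[0.5362 0.421  0.03  ]
 [0.5811 0.4116 0.03  ]
 [0.5546 0.2946 0.03  ]
 [0.5099 0.3043 0.03  ]]
[[0.54541736 0.35779178 0.03      ]]
neck bbox [349 158] [486 189]
((417.5, 173.5), (31.0, 137.0), 90.0)
head [0.51895468 0.02841673 0.046     ] [0.5934648  0.13856936 0.046     ]
[[0.5321 0.1003 0.08  ]]
[[0.5319 0.0522 0.08  ]]
[0.44048885 0.2084158  0.92707641]
```

View pics/crop.png

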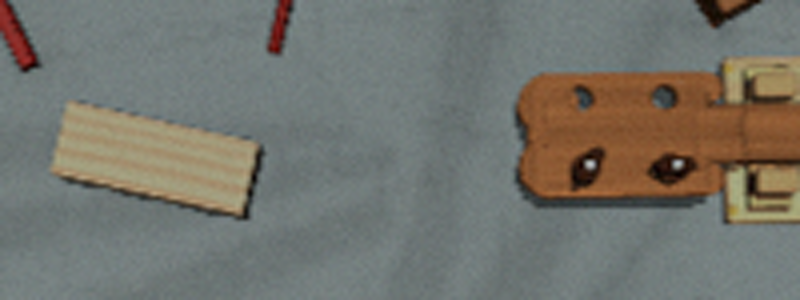

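The crop shows the headstock's free end at left, the proud peg turned about 45° (anticlockwise) at crop (588,168), the fitted peg in line at (672,165), and the block's near end at (255,180).

send_rows(xyz=[[-36,-12.5,8],[-72,-25,16],[-108,-37.5,24],[-144,-50,32],[-180,-62.5,40],[-216,-75,48],[-252,-87.5,56],[-288,-100,64],[-324,-112.5,72],[-360,-125,80]], dr=[[0,0,0.12],[0,0,0.24],[0,0,0.36],[0,0,0.48],[0,0,0.6],[0,0,0.72],[0,0,0.84],[0,0,0.96],[0,0,1.08],[0,0,1.2]], jaw=75)

```text
time: 0.98
position: [0.4713, 0.4279, 0.1591]
tool_rot: [-2.066, -2.366, 0.0]
ft_force: [0.3, 0.7, 0.2]
grip_width: 0.864
grip_force: 0.0
```

```bash
cat >> h.py <<'E'
def togo(s,xy,z,ang):
    "move in tool axes to world xy,z with tool x at world angle ang (rad), tool down"
    M=R.from_rotvec(s["tool_rot"]).as_matrix(); c,n=np.cos(ang),np.sin(ang)
    G=np.array([[c,n,0],[n,-c,0],[0,0,-1.]]).T
    print("go mm",(M.T@(np.r_[xy,z]-s["position"])*1000).round(1),"dr",R.from_matrix(M.T@G).as_rotvec().round(3))
E
python3 - <<'E'
from h import *
try:
    import bench; print([n for n in dir(bench) if n[0]!='_'], getattr(bench,'nose_length',None))
except Exception as e: print(e)
s=get_state();pose(s);togo(s,(.550,.377),.11,np.radians(77.1))
im=get_image("wrist");cv2.imwrite("pics/w1.png",im[:,:,::-1])
E
```

```text
['MotionError', 'calibration', 'close_job', 'get_image', 'get_state', 'nose_length'] 0.017
t 0.9833 p [0.4713 0.4279 0.1591] R [[-0.135, 0.991, -0.0], [0.991, 0.135, -0.0], [0.0, -0.0, -1.0]] f [0.3 0.7 0.2] w 0.863507403214458 0.0 q [-1.    0.34  0.27  1.6  -0.1   1.21 -0.57]
go mm [-61.1  71.1  49.1] dr [-0.    0.    0.36]
```

send_rows(xyz=[[-12,14,10],[-24,28,20],[-36,42,30],[-48,56,40],[-61,71,49],[-61,71,49],[-61,71,49],[-61,71,49],[-61,71,49],[-61,71,49]], dr=[[0,0,0.12],[0,0,0.24],[0,0,0.36],[0,0,0.36],[0,0,0.36],[0,0,0.36],[0,0,0.36],[0,0,0.36],[0,0,0.36],[0,0,0.36]])

```text
time: 1.87
position: [0.5481, 0.3804, 0.1112]
tool_rot: [-2.448, -1.968, -0.002]
ft_force: [-0.5, -0.2, -0.3]
grip_width: 0.864
grip_force: 0.0
```

```bash
python3 - <<'E'
from h import *
s=get_state();pose(s)
im=get_image("wrist")[:,:,::-1].copy();C=cam("wrist",s)
hsv=cv2.cvtColor(im,cv2.COLOR_BGR2HSV)
m=cv2.inRange(hsv,(8,40,110),(35,255,255))
cs=[c for c in cv2.findContours(m,0,1)[0] if cv2.contourArea(c)>500]
for c in cs:
    r=cv2.minAreaRect(c);b=cv2.boxPoints(r);print(cv2.contourArea(c),r);print(cast(C,b,.03).round(4).tolist());cv2.drawContours(im,[b.astype(int)],0,(255,0,0),1)
for q in ((.532,.2995,.03),(.5454,.3578,.03),(.556,.1386,.046)): print(proj(C,q))
cv2.imwrite("pics/w2.png",im)
E
```

```text
t 1.8667 p [0.5481 0.3804 0.1112] R [[0.215, 0.977, 0.0], [0.977, -0.215, 0.001], [0.001, -0.0, -1.0]] f [-0.5 -0.2 -0.3] w 0.8637793724327 0.0 q [-0.91  0.45  0.35  1.57 -0.17  1.15 -0.75]
878.5 ((331.0, 306.0), (16.0, 60.0), 90.0)
[[0.5137, 0.3191, 0.03], [0.5578, 0.3094, 0.03], [0.5552, 0.2958, 0.03], [0.5104, 0.3057, 0.03]]
6894.5 ((331.5, 212.5), (109.0, 67.0), 90.0)
[[0.5366, 0.4223, 0.03], [0.5804, 0.4127, 0.03], [0.5655, 0.3339, 0.03], [0.5176, 0.3445, 0.03]]
[330.29352702 315.59335158]
[331.25524945 242.8952743 ]
[399.19786866 485.03254885]
```

View pics/w2.png

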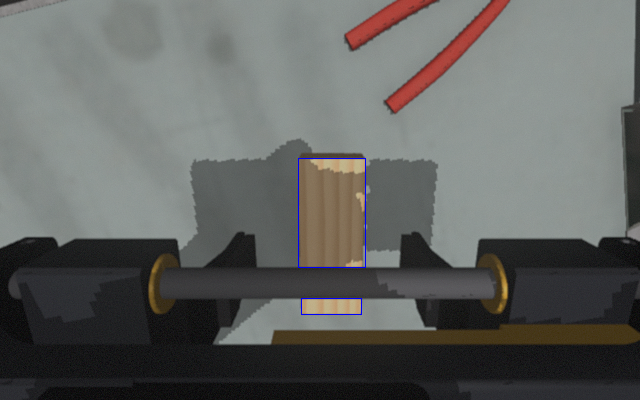

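The wrist view shows the block squarely between the fingers, its far end at row 156 and near end at row 315; this agrees with the top view within 1–2 mm. Now I'll go down and grip.

send_rows(xyz=[[0,2,15],[0,2,30],[0,2,45],[0,2,60],[0,2,75],[0,2,84],[0,2,89],[0,2,89],[0,2,89],[0,2,89]], dr=[[0,0,0],[0,0,0],[0,0,0],[0,0,0],[0,0,0],[0,0,0],[0,0,0],[0,0,0],[0,0,0],[0,0,0]])

```text
time: 2.75
position: [0.5516, 0.3788, 0.0225]
tool_rot: [-2.451, -1.965, -0.003]
ft_force: [0.6, -0.2, -0.0]
grip_width: 0.863
grip_force: 0.0
```

send_rows(xyz=[[0,0,0],[0,0,0],[0,0,0],[0,0,0],[0,0,0],[0,0,0],[0,0,0],[0,0,0],[0,0,0],[0,0,0]], dr=[[0,0,0],[0,0,0],[0,0,0],[0,0,0],[0,0,0],[0,0,0],[0,0,0],[0,0,0],[0,0,0],[0,0,0]], jaw=40, grip_force=15)

```text
time: 3.58
position: [0.5509, 0.3784, 0.0217]
tool_rot: [-2.451, -1.965, -0.0]
ft_force: [-0.5, -1.1, 2.0]
grip_width: 0.524
grip_force: 15.0
```

```bash
python3 - <<'E'
from h import *
s=get_state();pose(s)
im=get_image("top")[:,:,::-1].copy();cv2.imwrite("pics/t2.png",im)
C=cam("top");im=cv2.imread("pics/top0.png");hsv=cv2.cvtColor(im,cv2.COLOR_BGR2HSV)
roi=np.zeros(im.shape[:2],np.uint8);roi[140:210,335:402]=255
m=cv2.inRange(hsv,(3,110,60),(16,255,255))&roi
# long edges of headstock
for lo,hi in ((358,392),):
    up=[];dn=[]
    for u in range(lo,hi):
        r=np.where(m[:,u])[0];up.append((u,r.min()));dn.append((u,r.max()+1))
    for e in (up,dn):
        p=cast(C,np.array(e,float)-[0,.5],.046);k=np.polyfit(p[:,1],p[:,0],1);print("edge x=",k, np.polyval(k,.07))
p=[]
for v in range(160,188):
    r=np.where(m[v])[0]; p.append((r.min()-.5,v))
p=cast(C,np.array(p,float),.046);print("end y",p[:,1].max(),np.median(p[:,1]))
# saddle/neck yaw: neck shaft centreline
roi[:]=0;roi[140:210,405:480]=255
m=cv2.inRange(hsv,(3,110,60),(16,255,255))&roi
e=[(u,np.where(m[:,u])[0].mean()) for u in range(425,475)];p=cast(C,np.array(e),.05);print("shaft",np.polyfit(p[:,1],p[:,0],1),np.polyval(np.polyfit(p[:,1],p[:,0],1),.07))
# tip ball of pegs
w=cv2.inRange(hsv,(0,0,170),(180,90,255));w[:170]=0;w[195:]=0;w[:,:355]=0;w[:,398:]=0
for c in cv2.findContours(w,0,1)[0]:
    uv=c[:,0].mean(0); print("ball",uv,len(c),cast(C,uv,.087),cast(C,uv,.0825))
E
```

```text
t 3.5833 p [0.5509 0.3784 0.0217] R [[0.217, 0.976, -0.0], [0.976, -0.217, 0.0], [0.0, -0.0, -1.0]] f [-0.5 -1.1  2. ] w 0.5242861925780643 15.000251732999459 q [-0.89  0.55  0.33  1.62 -0.2   1.   -0.72]
edge x= [-0.03385618  0.59653293] 0.5941630004465257
edge x= [-0.04182652  0.52222524] 0.5192973791838938
end y 0.13976388891522692 0.13729520993516503
shaft [-0.02788684  0.55487056] 0.5529184810049704
ball [367. 181.] 1 [[0.5335968  0.10114035 0.087     ]] [[0.53409554 0.10056572 0.0825    ]]
ball [389. 180.] 1 [[0.53574628 0.05116678 0.087     ]] [[0.53625654 0.05032445 0.0825    ]]
```

send_rows(xyz=[[-8,1.5,0],[-24,4.5,0],[-41,8,0],[-58,11,0],[-75,14.5,0],[-92,18,0],[-109,21,0],[-124,24,0],[-133,25.5,0],[-136,26,0]], dr=[[0,0,-0.02],[0,0,-0.05],[0,0,-0.08],[0,0,-0.11],[0,0,-0.15],[0,0,-0.19],[0,0,-0.22],[0,0,-0.24],[0,0,-0.256],[0,0,-0.256]])

```text
time: 4.47
position: [0.5472, 0.2379, 0.0217]
tool_rot: [2.182, 2.259, 0.0]
ft_force: [-0.3, -0.2, 1.2]
grip_width: 0.528
grip_force: 15.0
```

```bash
python3 - <<'E'
from h import *
s=get_state();pose(s);togo(s,(.5486,.1992),.022,np.radians(92.1))
im=get_image("scene")[:,:,::-1].copy();C=cam("scene")
for q in ((.5524-.023,.160,.03),(.5524+.023,.161,.03)):
    u=proj(C,q);print(u);cv2.circle(im,tuple(u.astype(int)),1,(255,0,0),-1)
u=proj(C,(.553,.1395,.032)).astype(int);print(u)
cv2.imwrite("pics/s3.png",cv2.resize(im[u[1]-70:u[1]+70,u[0]-90:u[0]+90],None,fx=4,fy=4))
E
```

```text
t 4.4667 p [0.5472 0.2379 0.0217] R [[-0.035, 0.999, 0.0], [0.999, 0.035, -0.0], [-0.0, 0.0, -1.0]] f [-0.3 -0.2  1.2] w 0.5279536473946598 14.999578215647489 q [-0.72  0.42  0.32  1.82 -0.16  0.93 -0.3 ]
go mm [-38.7   0.   -0.3] dr [ 0.     0.    -0.002]
[338.95568678 214.91054563]
[355.0481393  207.52768721]
[352 215]
```

View pics/s3.png

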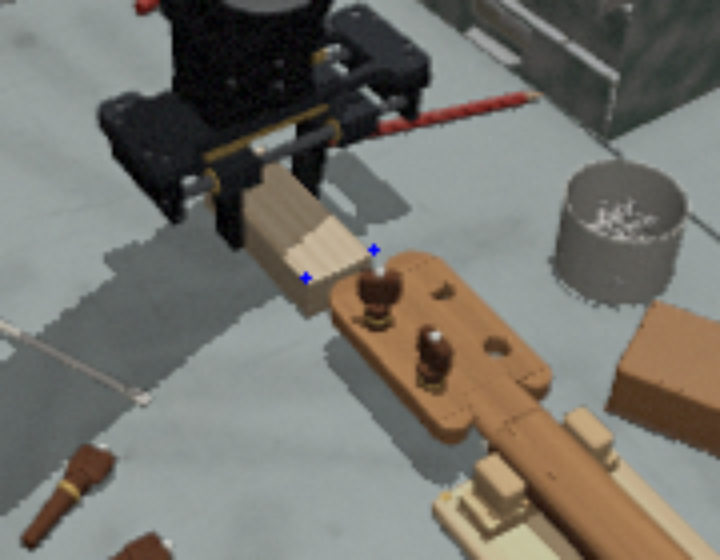

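The block is aligned with the headstock: its near top corners sit at crop (305,280) and (372,252), within a pixel of prediction. I'll slide it straight in.

send_rows(xyz=[[-3,0,0],[-8,0,0],[-13,0,0],[-18,0,0],[-23,0,0],[-28,0,0],[-32,0,0],[-36,0,0],[-38.5,0,0],[-38.5,0,0]], dr=[[0,0,0],[0,0,0],[0,0,0],[0,0,0],[0,0,0],[0,0,0],[0,0,0],[0,0,0],[0,0,0],[0,0,0]])

```text
time: 5.35
position: [0.5484, 0.2004, 0.0217]
tool_rot: [2.181, 2.261, -0.0]
ft_force: [-0.1, -0.4, 3.6]
grip_width: 0.525
grip_force: 15.0
```

```bash
python3 - <<'E'
from h import *
s=get_state();pose(s)
im=get_image("top")[:,:,::-1].copy();C=cam("top");hsv=cv2.cvtColor(im,cv2.COLOR_BGR2HSV)
w=cv2.inRange(hsv,(0,0,150),(180,110,255));w[:170]=0;w[195:]=0;w[:,:355]=0;w[:,398:]=0
for c in cv2.findContours(w,0,1)[0]:
    uv=c[:,0].mean(0); print("ball",uv,cast(C,uv,.087))
im=get_image("scene")[:,:,::-1]
cv2.imwrite("pics/s4.png",cv2.resize(im[145:285,262:442],None,fx=4,fy=4))
E
```

```text
t 5.35 p [0.5484 0.2004 0.0217] R [[-0.036, 0.999, 0.0], [0.999, 0.036, -0.001], [-0.001, 0.0, -1.0]] f [-0.1 -0.4  3.6] w 0.5253306581282462 15.000009248033166 q [-0.68  0.4   0.33  1.85 -0.16  0.92 -0.24]
ball [389.  180.5] [[0.53460414 0.05118281 0.087     ]]
```

View pics/s4.png

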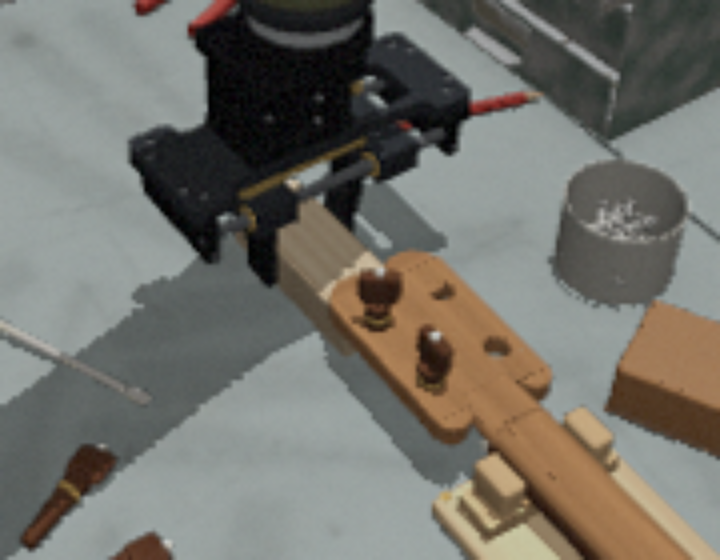

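The block is under the headstock with its end about 19 mm in, and neck and pegs are unmoved (fitted peg ball still at (389,180)). Now release and rise.

send_rows(xyz=[[0,0,0],[0,0,0],[0,0,0],[0,0,0],[0,0,-10],[0,0,-30],[0,0,-55],[0,0,-85],[0,0,-115],[0,0,-140]], dr=[[0,0,0],[0,0,0],[0,0,0],[0,0,0],[0,0,0],[0,0,0],[0,0,0],[0,0,0],[0,0,0],[0,0,0]], jaw=65)

```text
time: 6.28
position: [0.5487, 0.2016, 0.1646]
tool_rot: [2.18, 2.262, 0.003]
ft_force: [0.5, 0.6, 0.1]
grip_width: 0.743
grip_force: 0.0
```

send_rows(xyz=[[-20,-3,0],[-40,-6,0],[-60,-10,0],[-80,-13,0],[-95,-16,0],[-99,-18,0],[-99,-18,0],[-99,-18,0],[-99,-18,0],[-99,-18,0]], dr=[[0,0,0],[0,0,0],[0,0,0],[0,0,0],[0,0,0],[0,0,0],[0,0,0],[0,0,0],[0,0,0],[0,0,0]])

```text
time: 7.12
position: [0.5339, 0.1035, 0.1615]
tool_rot: [-2.177, -2.264, -0.0]
ft_force: [-0.5, -0.1, -0.6]
grip_width: 0.75
grip_force: 0.0
```

```bash
python3 - <<'E'
from h import *
s=get_state();pose(s);C=cam("wrist",s)
im=get_image("wrist")[:,:,::-1].copy();cv2.imwrite("pics/w5raw.png",im)
for q in ((.5336,.101,.087),(.5357,.051,.0825)): print(proj(C,q))
u=proj(C,(.5336,.101,.087)).astype(int)
y0,x0=max(u[1]-100,0),max(u[0]-130,0);print("crop origin",x0,y0)
cv2.imwrite("pics/w5.png",cv2.resize(im[y0:y0+200,x0:x0+260],None,fx=3,fy=3))
E
```

```text
t 7.1167 p [0.5339 0.1035 0.1615] R [[-0.039, 0.999, -0.0], [0.999, 0.039, 0.0], [0.0, -0.0, -1.0]] f [-0.5 -0.1 -0.6] w 0.7495126807616541 0.0 q [-0.62  0.15  0.42  1.83 -0.07  1.17 -0.14]
[327.83110171 219.26556775]
[327.99469477 281.80687709]
crop origin 197 119
```

View pics/w5.png

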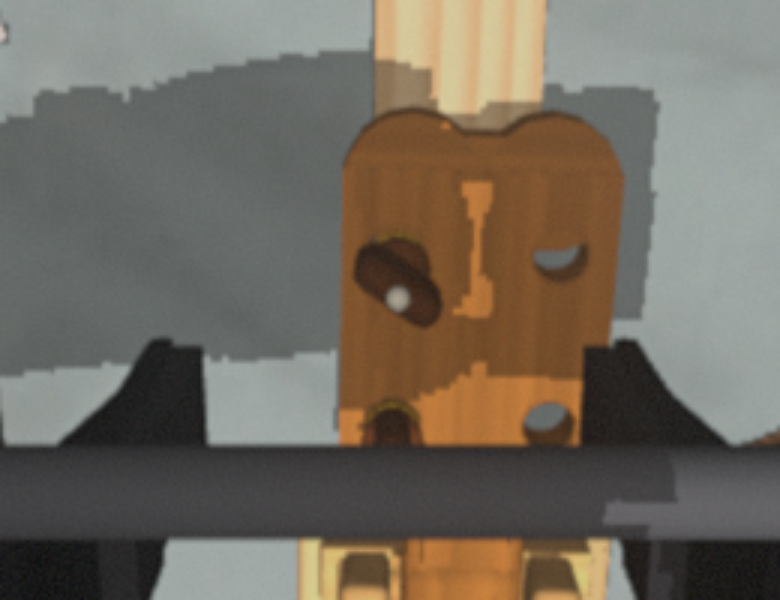

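The wrist view shows the proud peg's ball at crop (397,298), i.e. pixel (329.3,218.3), the plate's edge running from (357,285) to (425,327), about 57° anticlockwise from the neck, and the block end under the headstock.

```bash
python3 - <<'E'
from h import *
s=get_state();C=cam("wrist",s)
print("axis",cast(C,(329.3,218.3),.087))
q=np.array([(357,285),(425,327)])/3+[197,119];p=cast(C,q,.0835);d=p[0]-p[1];print("plate",np.degrees(np.arctan2(d[1],d[0])))
q=np.array([(375,240),(440,292)])/3+[197,119];p=cast(C,q,.0835);d=p[0]-p[1];print("plate",np.degrees(np.arctan2(d[1],d[0])))
# neck line: midpoints of block sides / head edges
q=np.array([(345,165),(622,180),(340,440),(585,376),(374,100),(545,100),(374,5),(545,5)])/3+[197,119]
print(cast(C,q[:4],.046).round(4).tolist(),cast(C,q[4:],.03).round(4).tolist())
hs=np.array([(563,247),(549,412)])/3+[197,119];p=cast(C,hs,.046);d=p[0]-p[1];print("holes",p,np.degrees(np.arctan2(d[1],d[0])))
E
```

```text
axis [[0.53455993 0.10143898 0.087     ]]
plate 149.10351985193827
plate 142.4389351193319
[[0.5203, 0.1235, 0.046], [0.5928, 0.1223, 0.046], [0.521, 0.0448, 0.046], [0.5881, 0.0669, 0.046]] [[0.5271, 0.1385, 0.03], [0.5735, 0.1403, 0.03], [0.5262, 0.1636, 0.03], [0.5715, 0.1654, 0.03]]
holes [[0.57892155 0.10354213 0.046     ]
 [0.5790482  0.05568725 0.046     ]] 90.15163742128092
```

send_rows(xyz=[[0,0,0],[0,0,0],[0,0,0],[0,0,0],[0,0,0],[0,0,0],[0,0,0],[0,0,0],[0,0,0],[0,0,0]], dr=[[0,0,-0.12],[0,0,-0.24],[0,0,-0.36],[0,0,-0.48],[0,0,-0.6],[0,0,-0.72],[0,0,-0.84],[0,0,-0.95],[0,0,-1.0],[0,0,-1.0]], jaw=30)

```text
time: 8.0
position: [0.5339, 0.1026, 0.1614]
tool_rot: [-0.825, -3.031, 0.0]
ft_force: [-0.5, -0.2, -0.3]
grip_width: 0.346
grip_force: 0.0
```

```bash
python3 - <<'E'
from h import *
s=get_state();pose(s);C=cam("wrist",s)
im=get_image("wrist")[:,:,::-1].copy();hsv=cv2.cvtColor(im,cv2.COLOR_BGR2HSV)
u=proj(C,(.5336,.101,.087));print(u)
x,y=u.astype(int)-20
sub=hsv[y:y+40,x:x+40];w=cv2.inRange(sub,(0,0,110),(180,80,255))
for c in cv2.findContours(w,0,1)[0]:
    if cv2.contourArea(c)>3:
        (a,b),r=cv2.minEnclosingCircle(c);uv=(a+x,b+y);P=cast(C,uv,.087)[0];print(uv,r,P);togo(s,P[:2],.072,np.radians(149.7))
y0,x0=int(u[1])-75,int(u[0])-100
cv2.imwrite("pics/w6.png",cv2.resize(im[y0:y0+150,x0:x0+200],None,fx=4,fy=4));print(x0,y0)
E
```

```text
t 8.0 p [0.5339 0.1026 0.1614] R [[-0.862, 0.507, -0.0], [0.507, 0.862, 0.0], [0.0, -0.0, -1.0]] f [-0.5 -0.2 -0.3] w 0.34648775668120657 0.0 q [-0.55  0.15  0.34  1.83 -0.05  1.17  0.85]
[326.66385632 217.69757751]
(np.float64(326.70000076293945), np.float64(217.5)) 3.7337305545806885 [0.53349021 0.10109323 0.087     ]
go mm [-0.4 -1.5 89.4] dr [-0.    -0.    -0.003]
226 142
```

View pics/w6.png

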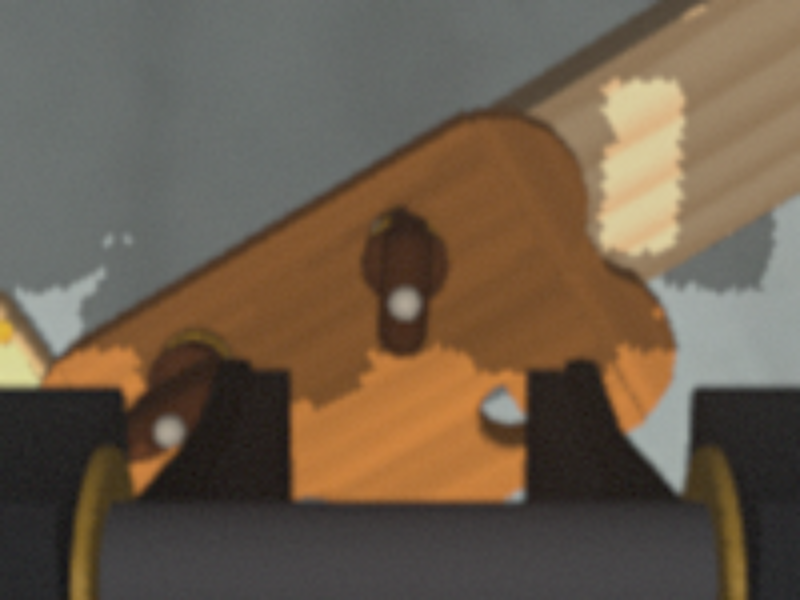

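The plate now lies along the tool's x (crop column ~403, ball at (404,303)), with the fingers either side and clear of the fitted peg at (168,432). Descending.

send_rows(xyz=[[0,-1.2,10],[-0.4,-1.2,22],[-0.4,-1.2,36],[-0.4,-1.2,50],[-0.4,-1.2,64],[-0.4,-1.2,76],[-0.4,-1.2,84],[-0.4,-1.2,89],[-0.4,-1.2,89],[-0.4,-1.2,89]], dr=[[0,0,0],[0,0,0],[0,0,0],[0,0,0],[0,0,0],[0,0,0],[0,0,0],[0,0,0],[0,0,0],[0,0,0]])

```text
time: 8.88
position: [0.5338, 0.1007, 0.0726]
tool_rot: [0.829, 3.03, 0.0]
ft_force: [0.5, 0.2, 1.0]
grip_width: 0.343
grip_force: 0.0
```

```bash
python3 - <<'E'
from h import *
# neck yaw from the last wrist picture (pose then: state printed above)
st=dict(position=np.array([.5339,.1026,.1614]),tool_rot=np.array([-.825,-3.031,0]));C=cam("wrist",st)
o=np.array([226,142])
a=cast(C,np.array([404,303])/4+o,.087)[0];b=cast(C,np.array([168,432])/4+o,.0825)[0];d=a-b
print("balls",a,b,np.degrees(np.arctan2(d[1],d[0])))
e=cast(C,np.array([(430,135),(110,322)])/4+o,.046);d=e[0]-e[1];print("edge",e,np.degrees(np.arctan2(d[1],d[0])))
s=get_state();pose(s)
E
```

```text
balls [0.5337148  0.10120636 0.087     ] [0.53458991 0.05174952 0.0825    ] 91.01370789314115
edge [[0.51834555 0.11605781 0.046     ]
 [0.51884654 0.0405696  0.046     ]] 90.38024555674323
t 8.8833 p [0.5338 0.1007 0.0726] R [[-0.861, 0.509, 0.0], [0.509, 0.861, -0.0], [-0.0, 0.0, -1.0]] f [0.5 0.2 1. ] w 0.34261443780604134 0.0 q [-0.53  0.25  0.33  1.92 -0.1   0.99  0.88]
```

send_rows(xyz=[[0,0,0],[0,0,0],[0,0,0],[0,0,0],[0,0,0],[0,0,0],[0,0,0],[0,0,0],[0,0,0],[0,0,0]], dr=[[0,0,0],[0,0,0],[0,0,0],[0,0,0],[0,0,0],[0,0,0],[0,0,0],[0,0,0],[0,0,0],[0,0,0]], jaw=5, grip_force=40)

```text
time: 9.72
position: [0.5338, 0.1011, 0.0728]
tool_rot: [0.828, 3.03, 0.001]
ft_force: [-0.6, 2.2, 2.6]
grip_width: 0.126
grip_force: 40.0
```

```bash
python3 -c "
from h import *
s=get_state();pose(s);print(s['torque'])"
```

```text
t 9.7167 p [0.5338 0.1011 0.0728] R [[-0.861, 0.509, 0.0], [0.509, 0.861, 0.001], [-0.0, 0.001, -1.0]] f [-0.6  2.2  2.6] w 0.1262987854619242 40.00050287693739 q [-0.53  0.25  0.33  1.92 -0.1   0.99  0.88]
[ 0.47067477 -0.00515632 -0.00390997]
```

send_rows(xyz=[[0,0,0.1],[0,0,0.2],[0,0,0.3],[0,0,0.4],[0,0,0.5],[0,0,0.6],[0,0,0.7],[0,0,0.8],[0,0,0.8],[0,0,0.8]], dr=[[0,0,0],[0,0,0],[0,0,0],[0,0,0],[0,0,0],[0,0,0],[0,0,0],[0,0,0],[0,0,0],[0,0,0]])

```text
time: 10.55
position: [0.5337, 0.1012, 0.0719]
tool_rot: [-0.828, -3.03, -0.001]
ft_force: [-0.6, 5.7, 3.7]
grip_width: 0.129
grip_force: 40.0
```

send_rows(xyz=[[0,0,0.1],[0,0,0.2],[0,0,0.3],[0,0,0.4],[0,0,0.4],[0,0,0.4],[0,0,0.4],[0,0,0.4],[0,0,0.4],[0,0,0.4]], dr=[[0,0,0],[0,0,0],[0,0,0],[0,0,0],[0,0,0],[0,0,0],[0,0,0],[0,0,0],[0,0,0],[0,0,0]])

```text
time: 11.38
position: [0.5336, 0.1013, 0.0715]
tool_rot: [-0.828, -3.03, -0.001]
ft_force: [-0.7, 5.1, 2.9]
grip_width: 0.129
grip_force: 40.0
```

send_rows(xyz=[[0,0,0.1],[0,0,0.2],[0,0,0.3],[0,0,0.4],[0,0,0.4],[0,0,0.4],[0,0,0.4],[0,0,0.4],[0,0,0.4],[0,0,0.4]], dr=[[0,0,0],[0,0,0],[0,0,0],[0,0,0],[0,0,0],[0,0,0],[0,0,0],[0,0,0],[0,0,0],[0,0,0]])

```text
time: 12.22
position: [0.5337, 0.1013, 0.0712]
tool_rot: [0.828, 3.031, 0.001]
ft_force: [-0.9, 5.4, 3.8]
grip_width: 0.128
grip_force: 40.0
```

send_rows(xyz=[[0,0,0.1],[0,0,0.2],[0,0,0.3],[0,0,0.3],[0,0,0.3],[0,0,0.3],[0,0,0.3],[0,0,0.3],[0,0,0.3],[0,0,0.3]], dr=[[0,0,0],[0,0,0],[0,0,0],[0,0,0],[0,0,0],[0,0,0],[0,0,0],[0,0,0],[0,0,0],[0,0,0]])

```text
time: 13.05
position: [0.5337, 0.1013, 0.071]
tool_rot: [-0.828, -3.03, -0.001]
ft_force: [-0.6, 4.8, 4.7]
grip_width: 0.126
grip_force: 40.0
```

send_rows(xyz=[[0,0,0.1],[0,0,0.2],[0,0,0.3],[0,0,0.3],[0,0,0.3],[0,0,0.3],[0,0,0.3],[0,0,0.3],[0,0,0.3],[0,0,0.3]], dr=[[0,0,0],[0,0,0],[0,0,0],[0,0,0],[0,0,0],[0,0,0],[0,0,0],[0,0,0],[0,0,0],[0,0,0]])

```text
time: 13.88
position: [0.5337, 0.1013, 0.0709]
tool_rot: [-0.828, -3.031, -0.002]
ft_force: [-0.7, 6.4, 6.2]
grip_width: 0.127
grip_force: 40.0
```

send_rows(xyz=[[0,0,0],[0,0,0.13],[0,0,0.26],[0,0,0.39],[0,0,0.52],[0,0,0.65],[0,0,0.78],[0,0,0.91],[0,0,1.04],[0,0,1.04]], dr=[[0,0,0.12],[0,0,0.24],[0,0,0.36],[0,0,0.48],[0,0,0.6],[0,0,0.72],[0,0,0.84],[0,0,0.96],[0,0,1.05],[0,0,1.05]])

```text
time: 14.72
position: [0.5342, 0.1013, 0.0697]
tool_rot: [2.239, 2.203, 0.002]
ft_force: [-0.2, 4.9, 3.6]
grip_width: 0.124
grip_force: 40.0
```

```bash
python3 -c "
from h import *
s=get_state();pose(s);print(s['torque'])"
```

```text
t 14.7167 p [0.5342 0.1013 0.0697] R [[0.016, 1.0, 0.001], [1.0, -0.016, 0.001], [0.001, 0.001, -1.0]] f [-0.2  4.9  3.6] w 0.12374066306885435 40.00171371269971 q [-0.66  0.26  0.48  1.92 -0.14  0.99 -0.13]
[ 1.06299728 -0.0089191   0.07510598]
```

send_rows(xyz=[[0,0,0],[0,0,0.13],[0,0,0.26],[0,0,0.39],[0,0,0.52],[0,0,0.65],[0,0,0.78],[0,0,0.91],[0,0,1.04],[0,0,1.17]], dr=[[0,0,-0.12],[0,0,-0.24],[0,0,-0.36],[0,0,-0.48],[0,0,-0.6],[0,0,-0.72],[0,0,-0.84],[0,0,-0.96],[0,0,-1.08],[0,0,-1.2]])

```text
time: 15.55
position: [0.5333, 0.1009, 0.0686]
tool_rot: [-0.59, -3.085, -0.001]
ft_force: [-2.0, 4.4, 6.2]
grip_width: 0.126
grip_force: 40.1
```

send_rows(xyz=[[0,0,0],[0,0,0.12],[0,0,0.24],[0,0,0.36],[0,0,0.48],[0,0,0.6],[0,0,0.72],[0,0,0.84],[0,0,0.96],[0,0,1.08]], dr=[[0,0,0.12],[0,0,0.24],[0,0,0.36],[0,0,0.48],[0,0,0.6],[0,0,0.72],[0,0,0.84],[0,0,0.96],[0,0,1.08],[0,0,1.2]])

```text
time: 16.38
position: [0.5343, 0.1012, 0.0678]
tool_rot: [2.241, 2.201, 0.003]
ft_force: [0.2, 4.3, 6.1]
grip_width: 0.123
grip_force: 40.0
```

```bash
python3 -c "
from h import *
s=get_state();pose(s);print(s['torque'])"
```

```text
t 16.3833 p [0.5343 0.1012 0.0678] R [[0.018, 1.0, 0.001], [1.0, -0.018, 0.001], [0.001, 0.001, -1.0]] f [0.2 4.3 6.1] w 0.12330042519344803 40.00562691595405 q [-0.65  0.26  0.47  1.92 -0.14  0.99 -0.13]
[0.97831872 0.1195094  0.13463717]
```

send_rows(xyz=[[0,0,0],[0,0,0.08],[0,0,0.16],[0,0,0.24],[0,0,0.32],[0,0,0.4],[0,0,0.48],[0,0,0.56],[0,0,0.64],[0,0,0.7]], dr=[[0,0,-0.1],[0,0,-0.2],[0,0,-0.3],[0,0,-0.4],[0,0,-0.5],[0,0,-0.6],[0,0,-0.7],[0,0,-0.8],[0,0,-0.9],[0,0,-1.0]])

```text
time: 17.22
position: [0.5337, 0.1009, 0.0672]
tool_rot: [-0.897, -3.011, -0.001]
ft_force: [-2.9, 4.6, 7.7]
grip_width: 0.13
grip_force: 40.2
```

send_rows(xyz=[[0,0,0],[0,0,0.06],[0,0,0.12],[0,0,0.18],[0,0,0.24],[0,0,0.32],[0,0,0.4],[0,0,0.46],[0,0,0.5],[0,0,0.5]], dr=[[0,0,0.1],[0,0,0.2],[0,0,0.3],[0,0,0.4],[0,0,0.5],[0,0,0.6],[0,0,0.7],[0,0,0.8],[0,0,0.9],[0,0,0.965]])

```text
time: 18.05
position: [0.5343, 0.1012, 0.0667]
tool_rot: [2.201, 2.241, 0.003]
ft_force: [-0.2, 4.4, 6.7]
grip_width: 0.125
grip_force: 40.0
```

```bash
python3 - <<'E'
from h import *
s=get_state();pose(s);print(s['torque'])
im=get_image("scene")[:,:,::-1]
cv2.imwrite("pics/s7.png",cv2.resize(im[180:260,330:420],None,fx=8,fy=7))
E
```

```text
t 18.05 p [0.5343 0.1012 0.0667] R [[-0.018, 1.0, 0.001], [1.0, 0.018, 0.001], [0.001, 0.001, -1.0]] f [-0.2  4.4  6.7] w 0.12462718573468623 40.014242911711335 q [-0.65  0.27  0.47  1.92 -0.14  0.98 -0.1 ]
[0.95616023 0.07970737 0.1739792 ]
```

send_rows(xyz=[[0,0,-0.3],[0,0,-0.6],[0,0,-0.9],[0,0,-1.2],[0,0,-1.5],[0,0,-1.5],[0,0,-1.5],[0,0,-1.5],[0,0,-1.5],[0,0,-1.5]], dr=[[0,0,0],[0,0,0],[0,0,0],[0,0,0],[0,0,0],[0,0,0],[0,0,0],[0,0,0],[0,0,0],[0,0,0]])

```text
time: 18.93
position: [0.5339, 0.1008, 0.0674]
tool_rot: [2.196, 2.246, 0.001]
ft_force: [0.6, 5.3, 3.6]
grip_width: 0.129
grip_force: 40.0
```

send_rows(xyz=[[0,0,0],[0,0,0],[0,0,0],[0,0,0],[0,0,-10],[0,0,-25],[0,0,-40],[0,0,-60],[0,0,-80],[0,0,-95]], dr=[[0,0,0],[0,0,0],[0,0,0],[0,0,0],[0,0,0],[0,0,0],[0,0,0],[0,0,0],[0,0,0],[0,0,0]], jaw=40)

```text
time: 19.77
position: [0.534, 0.0999, 0.1645]
tool_rot: [2.197, 2.244, 0.001]
ft_force: [-0.0, 0.6, -0.3]
grip_width: 0.459
grip_force: 0.0
```

send_rows(xyz=[[-15,0,0],[-30,0,0],[-45,0,0],[-45,0,0],[-45,0,0],[-45,0,0],[-45,0,0],[-45,0,0],[-45,0,0],[-45,0,0]], dr=[[0,0,0],[0,0,0],[0,0,0],[0,0,0],[0,0,0],[0,0,0],[0,0,0],[0,0,0],[0,0,0],[0,0,0]])

```text
time: 20.6
position: [0.5346, 0.0562, 0.1623]
tool_rot: [-2.196, -2.247, 0.0]
ft_force: [-0.1, -0.0, 0.2]
grip_width: 0.462
grip_force: 0.0
```

```bash
python3 - <<'E'
from h import *
s=get_state();pose(s);C=cam("wrist",s)
im=get_image("wrist")[:,:,::-1].copy();cv2.imwrite("pics/w8raw.png",im)
a=proj(C,(.534,.1013,.0825));b=proj(C,(.535,.051,.0825));print(a,b)
u=((a+b)/2).astype(int)
y0,x0=max(u[1]-75,0),max(u[0]-100,0);print("crop origin",x0,y0)
A=cv2.resize(im[y0:y0+150,x0:x0+200],None,fx=4,fy=4,interpolation=2)
cv2.imwrite("pics/w8.png",A)
E
```

```text
t 20.6 p [0.5346 0.0562 0.1623] R [[-0.023, 1.0, -0.0], [1.0, 0.023, 0.0], [0.0, -0.0, -1.0]] f [-0.1 -0.   0.2] w 0.4623003578444829 0.0 q [-0.63  0.14  0.51  1.85 -0.08  1.17 -0.06]
[329.14147254 148.32611717] [328.83069427 220.47572181]
crop origin 228 109
```

View pics/w8.png

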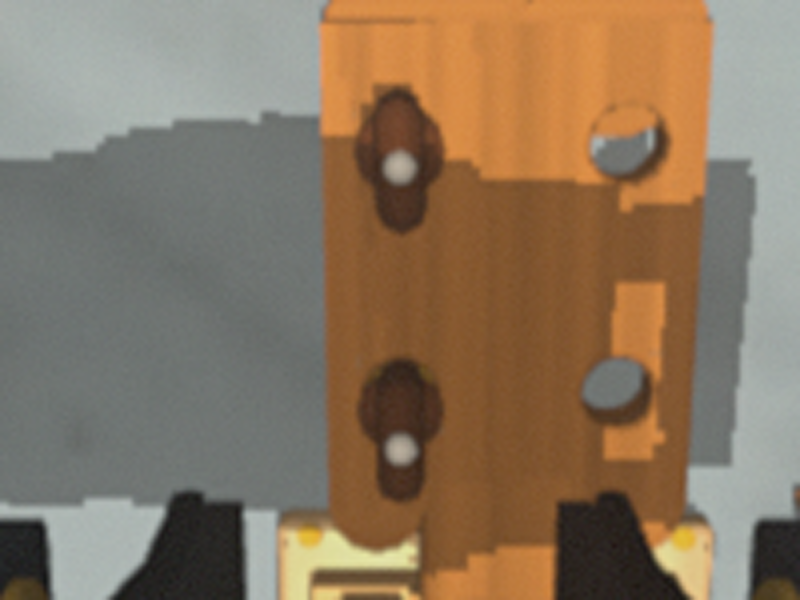

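The wrist view shows both thumb-pieces parallel to each other and to the neck (balls at crop (400,167) and (400,449)). I'll take an oblique look to compare seating depth.

send_rows(xyz=[[8,0,0],[16,0,0],[24,0,0],[32,0,2],[40,0,5],[44,0,9],[44,0,12],[44,0,12],[44,0,12],[44,0,12]], dr=[[0,-0.1,0],[0,-0.2,0],[0,-0.3,0],[0,-0.4,0],[0,-0.5,0],[0,-0.6,0],[0,-0.6,0],[0,-0.6,0],[0,-0.6,0],[0,-0.6,0]])

```text
time: 21.48
position: [0.5343, 0.0972, 0.1516]
tool_rot: [1.862, 1.894, -0.572]
ft_force: [0.3, 0.1, -0.0]
grip_width: 0.462
grip_force: 0.0
```

```bash
python3 - <<'E'
from h import *
s=get_state();pose(s);C=cam("wrist",s)
im=get_image("wrist")[:,:,::-1].copy();cv2.imwrite("pics/w9raw.png",im)
a=proj(C,(.534,.1013,.0825));b=proj(C,(.535,.051,.0825));print(a,b)
hsv=cv2.cvtColor(im,cv2.COLOR_BGR2HSV)
w=cv2.inRange(hsv,(0,0,110),(180,80,255))
for n,q in (("proud",a),("fitted",b)):
    x,y=q.astype(int)-16;sub=np.ascontiguousarray(w[max(y,0):y+32,x:x+32])
    for c in cv2.findContours(sub,0,1)[0]:
        if cv2.contourArea(c)>8:
            (p,r_),r=cv2.minEnclosingCircle(c);M=cv2.moments(c);print(n,(M["m10"]/M["m00"]+x,M["m01"]/M["m00"]+max(y,0)),r,cv2.contourArea(c))
u=((a+b)/2).astype(int);y0,x0=max(u[1]-75,0),max(u[0]-75,0);print("crop",x0,y0)
cv2.imwrite("pics/w9.png",cv2.resize(im[y0:y0+150,x0:x0+190],None,fx=4,fy=4,interpolation=2))
E
```

```text
t 21.4833 p [0.5343 0.0972 0.1516] R [[-0.014, 1.0, 0.011], [0.826, 0.018, -0.563], [-0.563, 0.002, -0.826]] f [ 0.3  0.1 -0. ] w 0.4618534188900097 0.0 q [-0.92  0.36  0.44  1.75  0.39  1.36 -0.6 ]
[328.03982023 159.39820789] [328.10615924 211.91962746]
proud (np.float64(326.2630208333333), np.float64(157.3125)) 4.908994197845459 64.0
fitted (np.float64(327.0), np.float64(209.70454545454547)) 4.155292510986328 44.0
crop 253 110
```

View pics/w9.png

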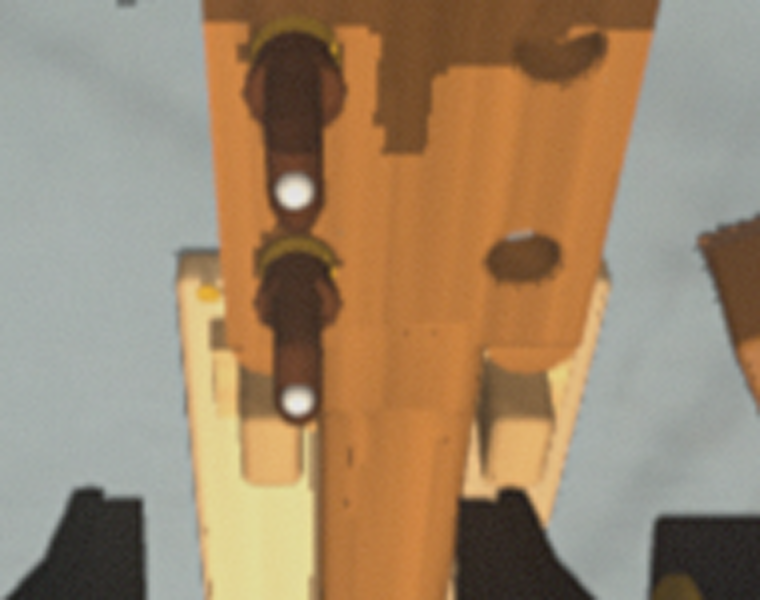

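The oblique view shows both brass bands equally low on the wood. The ball rows are 52.4 px apart, against 52.2 expected for equal height, so the peg is seated within about 0.2 mm. I'll back off and hand in.

send_rows(xyz=[[0,0,-15],[0,0,-30],[0,0,-45],[0,0,-60],[0,0,-70],[0,0,-70],[0,0,-70],[0,0,-70],[0,0,-70],[0,0,-70]], dr=[[0,0,0],[0,0,0],[0,0,0],[0,0,0],[0,0,0],[0,0,0],[0,0,0],[0,0,0],[0,0,0],[0,0,0]])

```text
time: 22.37
position: [0.5325, 0.1383, 0.2076]
tool_rot: [1.857, 1.897, -0.576]
ft_force: [-0.3, 0.3, -1.0]
grip_width: 0.459
grip_force: 0.0
```

```bash
python3 -c "
from h import *
pose(get_state());print(close_job())"
```

```text
t 22.3667 p [0.5325 0.1383 0.2076] R [[-0.018, 1.0, 0.011], [0.825, 0.021, -0.565], [-0.565, -0.001, -0.825]] f [-0.3  0.3 -1. ] w 0.4594373975395998 0.0 q [-0.96  0.35  0.43  1.64  0.38  1.5  -0.6 ]
the job is handed in; nothing more can be done
None
```

I handed the job in at 22.4 s: the block was slid about 19 mm under the headstock and released, and the peg was then worked in with to-and-fro turns until it sat level with the fitted peg (within about 0.2 mm by camera) and in line with the neck, with downward force readings up to 7.7 N; the judge's verdict was not shown.

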